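Load the calibrator cassette into the sprung cradle of the bench mixer

TASK

Pick up the white calibrator cassette by its grey fin and clamp it in the mixer's cradle, orange end at the blue spring gate: hold it tilted, tuck the orange end under the gate's lip, push the gate open with it and swing the other end down, then let the spring push the cassette fully home under the roof of the aluminium block. Leave it lying flat on the cradle floor, held by the gate. Do not force it, and do not push the jar, dropper bottle, reagent bottle or timer about.

Things in the scene. Friction and masses are not known exactly. Their poses are not given: they have to be found in the camera images.
- cassette: Loose white flat cassette, 0.15 kg, 120 long (own x) x 50 wide (y) x 14 thick (z), flat on the worktop at first. Origin: centre of its underside; +x points to its white (tail) end, the orange end is at x = -60. A grey upright fin stands across its middle: 12 thick (x), 34 wide (y), from z = 14 to 49; grip it with the fingers closing along the cassette's x.
- cassette_nose (a point): Middle of the cassette's orange end face, at cassette (-60, 0, 7).
- cradle: Grey fixed bench mixer, 190 x 84, its cradle floor 20 above the worktop. Origin on the worktop under the middle of a seated cassette; own x points from the blue spring gate (right end) to the fixed aluminium tail block, whose stop face is at x = +60. Side rails 8 high above the floor, 56 apart, x -34 to 46. Spring housing behind the gate: x -107 to -93, 26 high above the floor.
- cradle_seat (a point): Point on the cradle floor where the cassette's origin lies when seated; axes as the cradle. A seated cassette has the same axes as this frame.
- roof_edge (a point): Middle of the lower edge of the tail block's roof, at cradle x = +52, 17 above the floor. The roof overhangs the stop face by 8; its front face is upright and rises to the top of the block, 55 above the floor; block 70 wide. For the cassette's tail to swing down past this edge the gate must stand at least 15 mm open.
- gate_face (a point): Middle of the blue gate's upright inner face, 8 above the floor; moves with the gate; cradle x = -54 when shut. Gate 48 wide; a tab on its back reaches 37 above the floor. Its lip does not give when pressed from above. Even with the gate fully open, lip to roof is 115: too short for a flat cassette. Tilted about 35 degrees, tail high over the tail block, the orange end fits under the lip.
- lip_tip (a point): Middle of the lower edge of the tip of the gate's lip, 13 from the gate's face towards the tail block, 23 above the floor. The lip's underside slopes from about 17 above the floor at the face to 23 at the tip; its top there is 27 above the floor.
- gate (a joint): Slide of the blue gate in m: 0 shut (empty), grows as it is pushed away from the tail block, 0.022 at its end stop; spring force 3 N at 0 rising 0.35 N per mm. With the cassette seated it reads about 0.006.
- jar: White specimen jar, 41 across, 58 high, left of the cassette; bystander. Origin at its underside.
- dropper: Small dropper bottle with red cap, 28 across, 70 high, left of the cradle; bystander. Origin at its underside.
- reagent: White reagent bottle, 46 across, 100 high, beyond the cradle; bystander. Origin at its underside.
- timer: White lab timer, 42 x 66 x 57, in front of the analyser; bystander. Origin at its underside.

How it is judged:
By the outcome, as a careful person would: the job done as asked, in the order asked, and still so for the second after the job is handed in, with the robot touching nothing.
It also fails if it takes over 45 s, if anything falls off the work surface, if the arm or the gripper's body presses on something with over 40 N, if the wrist force passes 120 N, or if a joint passes its speed limit or range.

ROBOT

A 6-joint arm with a two-finger parallel gripper is mounted at the origin on a cart in front of the work surface, level with it; the furniture and walls round the work are solid. World frame = base frame: x ahead of the robot, y to its left, z up, the work surface at z = 0. Lengths are in mm, angles in rad, forces in N, time in s.
With the tool pointing down it reaches from about 350 to 875 mm from the base axis. Payload 4.2 kg.
Tool frame: the origin (TCP) lies midway between the tips of the shut fingers; the grasp point (between the pads) lies 19 mm behind it; z points along the fingers, y is the line along which they close (so a half turn about z gives the same grasp; the last joint's range is limited). The gripper opens to 85 mm and grips with 20 to 120 N. Pads are 22 mm wide; open, the fingers measure 114 mm over their backs; the gripper's body (76 mm by 85 mm) begins 54 mm behind the grasp point. The pads swing forward as they close: fully open they stand 13 mm farther back than shut.
Start: joints at [-0.931, 0.385, 0.008, 0, -1.194, -0.259], TCP at [232.303, -580.202, 231.312] pointing down, gripper open.
Joint ranges: [-3.14, 3.14], [-1.21, 2.06], [-1.07, 1.41], [-3.16, 2.05], [-2.99, -0.16], [-3.1, 3.1]. Speed limits (rad/s): [2.79, 2.79, 3.14, 3.14, 3.14, 3.14].

INTERFACE

Orientations are given as a unit quaternion [w, x, y, z].
In Python, from workcell import ctrl, optics, ticket gives the robot as it stands.
- The arm moves only by the tool jog_arm, never from a script. Its argument "increments" is a list that holds one entry, the list of rows, each a list of 6 numbers: the shift along the tool's x, y, z scaled (see below), then the turn, a rotation vector about the tool's x, y, z scaled (see below). In form: [[[tx, ty, tz, rx, ry, rz], ...]]. A call has 1 to 20 rows; each row shifts and turns the commanded pose from where the row before left it, along the tool's axes as they then stand; what a row does not reach is not made up. The controller multiplies each number of a shift by 0.02 m and each number of a turn by 6 degrees. A row lasts 1/10 s, in which the tool goes at most 50 mm and 8.59 degrees, less where a joint would pass 70% of its speed; a pose out of reach is approached as far as the arm can. A call with a number of a shift or a turn outside -1 to 1 is refused whole. A call with a gripper value outside its range is refused whole. "grip" is the gripper's target within -1 to 1 (fully open at 1, half-way at 0, shut at -1), set as the call begins (left out, the last holds). The fingers move at their own pace and stop on an object; the grip force is fixed at half the most. Time passes only in rows, so rows that do not move let the fingers close. It gives the time, the measured TCP pose, the force, the opening and the grip force at its end, in the units of the state.
- ctrl.observe(): the state, without advancing time (a new reading comes with each control period).
- optics.capture(name): name is "side" or "top" or "wrist"; returns a dict with "image" (420x560x3 uint8, blue, green, red), "mtx" (3x3 intrinsics, pixels), "rvec" (rotation vector, rad) and "tvec" (3), from world to camera coordinates, as OpenCV has them; the wrist camera has in their place "tool_from_camera" (4x4, takes a point from camera to tool coordinates, whose origin is the TCP and whose axes are the flange's). Camera axes: x right, y down, z forward; pixel columns grow to the right and rows downward; lengths in mm; the calibration is good to about 2 mm. A picture is of the moment at which its call begins: read the wrist's pose just before it. There is no depth.
- ticket.close_job(): hands the job in; it is judged then, once.
The state is a dict: "clock": time; "joint_positions": joint angles; "dq": joint speeds; "effort": joint torques, N m; "ee_pos": TCP position; "tcp_rot": TCP orientation; "force": force on the tool from outside, world axes, zero at the start; "ft_torque": the same for the moment, N m; "finger_gap": opening from 0.0 (shut) to 1.0 (fully open); "gripper_force": force on a finger pad.
Only numpy, scipy, OpenCV 4.12 (cv2) and the standard library are available. Lean on these libraries where they do the work, as an engineer would, in place of code of your own. Each camera call takes 0.05 s, during which the arm holds its last target. There are 200 camera calls.

## Working session

There is one attempt and no reset: what is moved stays moved. The work goes in short steps, Python scripts to look and compute and a tool call to move; the robot and the scene stay as the last step left them, time stands still between calls to the robot, and variables do not carry over. Pictures are saved under pics/ and viewed, at most 10 in all, crops included, and the job is handed in when it is done.

Besides the shell and the picture viewer there is one more tool, called after ">>>" by a JSON object that holds its "method" and its "body". jog_arm: Moves the arm, as the interface text tells. Its arguments: {"type":"object","properties":{"increments":{"type":"array","items":{"type":"array","items":{"type":"array","items":{"type":"number"}}}},"grip":{"type":"number"}},"required":["increments"]}

```bash
mkdir -p pics; ls; python3 - <<'E'
from workcell import ctrl, optics, ticket
import cv2, numpy as np
s=ctrl.observe(); print(s)
for n in ["side","top"]:
    d=optics.capture(n); cv2.imwrite(f"pics/{n}0.png",d["image"]); np.savez(f"pics/{n}0.npz",**d)
    R=cv2.Rodrigues(d["rvec"])[0]; print(n,d["mtx"].tolist(),(-R.T@np.array(d["tvec"]).ravel()).round(1),R.round(3).tolist())
E
```

```text
pics
{'clock': 0.0, 'joint_positions': array([-9.31399149e-01,  3.85504102e-01,  6.64496762e-03, -5.29532898e-04,
       -1.19401059e+00, -2.58591519e-01]), 'dq': array([ 0.00056005, -0.00086142, -0.0009905 , -0.0003965 , -0.0011074 ,
       -0.00064185]), 'effort': array([-3.96159521e-04, -3.92285550e+01,  1.88402617e+01,  4.18608025e+00,
       -4.58996423e-03,  1.29121196e-05]), 'ee_pos': array([ 232.09491797, -579.67557696,  230.25621563]), 'tcp_rot': array([-2.28287751e-04, -1.89158445e-01,  9.81946000e-01,  1.04076287e-03]), 'force': array([ 0.0081566 ,  0.30884355, -0.42761418]), 'ft_torque': array([-0.01057899,  0.01826704,  0.00939768]), 'gripper_force': 0.0, 'finger_gap': 1.0029112282003352}
side [[482.1938960437653, 0.0, 282.4475430259345], [0.0, 482.1938960437653, 209.38995021325965], [0.0, 0.0, 1.0]] [163.2 699.4 615.2] [[-0.907, -0.42, -0.026], [-0.186, 0.455, -0.871], [0.377, -0.785, -0.491]]
top [[455.4092791510547, 0.0, 278.2284439619288], [0.0, 455.4092791510547, 212.3600357780015], [0.0, 0.0, 1.0]] [ 484.1 -152.9 1134.9] [[-0.029, -0.999, 0.022], [-0.994, 0.027, -0.105], [0.105, -0.025, -0.994]]
```

View pics/top0.png

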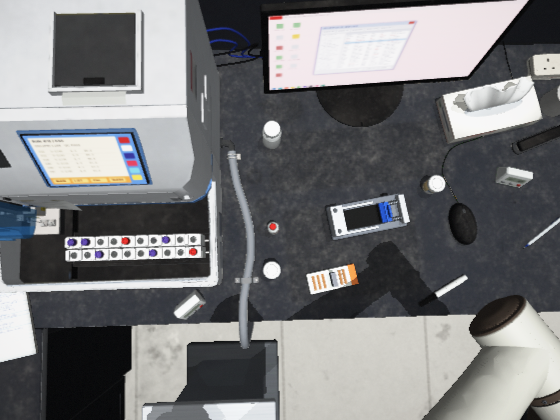

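View pics/side0.png

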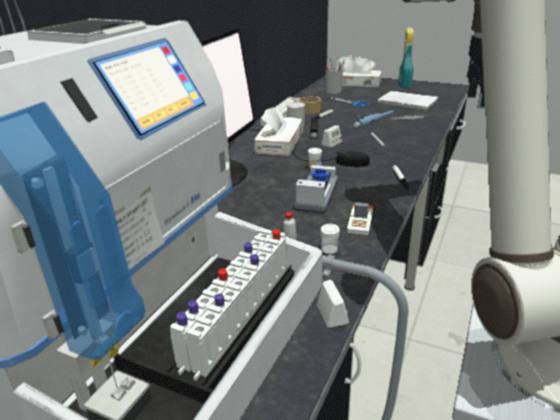

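The top view shows the cassette at about (332,278) with its orange end on the right, and the cradle at about (368,215) with its gate on the right. I'll enlarge this area for corner pixels.

```bash
python3 - <<'E'
import cv2
a=cv2.imread("pics/top0.png")[185:300,295:420]
cv2.imwrite("pics/topc.png",cv2.resize(a,None,fx=5,fy=5,interpolation=cv2.INTER_CUBIC))
E
```

```text
(no output)
```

View pics/topc.png

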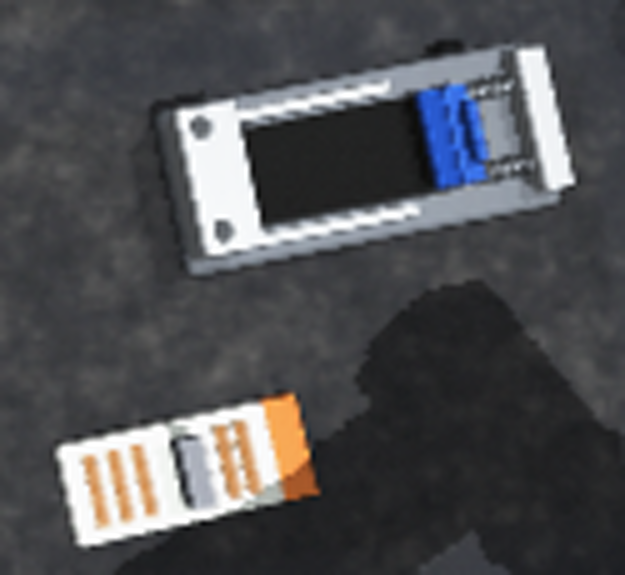

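```bash
cat > h.py <<'E'
import numpy as np, cv2
from scipy.optimize import least_squares
from scipy.spatial.transform import Rotation as Ro
def ray(d,uv):
    R=cv2.Rodrigues(d["rvec"])[0]; c=-R.T@np.ravel(d["tvec"])
    return c,R.T@np.linalg.inv(d["mtx"])@[uv[0],uv[1],1]
def onz(d,uv,z):
    c,r=ray(d,uv); return c+r*(z-c[2])/r[2]
def fit(P,Q):  # local P(n,3), world Q -> x,y,yaw
    f=lambda p:((P[:,:2]@np.array([[np.cos(p[2]),np.sin(p[2])],[-np.sin(p[2]),np.cos(p[2])]])+p[:2])-Q[:,:2]).ravel()
    r=least_squares(f,[Q[:,0].mean(),Q[:,1].mean(),1.5]); return r.x,r.fun.reshape(-1,2)
E
python3 - <<'E'
from h import *
d=dict(np.load("pics/top0.npz"))
px=lambda c:(295+(c[0]+.5)/5-.5,185+(c[1]+.5)/5-.5)
def go(n,L):
    P=np.array([l[0] for l in L],float);Q=np.array([onz(d,px(l[1]),l[0][2]) for l in L])
    x,e=fit(P,Q);print(n,x.round(3));print(Q.round(1).tolist());print(e.round(1).tolist())
go("cas",[((60,25,14),(82,547)),((60,-25,14),(57,447)),((-60,-25,14),(293,393)),((-60,25,14),(320,495))])
go("cra",[((52,35,75),(265,237)),((52,-35,75),(240,98)),((-93,42,46),(548,192)),((-93,-42,46),(518,50)),((-107,-42,46),(545,45)),((-107,42,46),(578,187))])
# fin top ends
for c in [(172,435),(193,432),(213,500),(190,507)]: print(onz(d,px(c),49).round(1))
E
```

```text
cas [ 435.489 -308.46     1.761]
[[400.1, -255.1, 14.0], [448.7, -244.6, 14.0], [471.5, -361.6, 14.0], [421.6, -372.5, 14.0]]
[[-0.6, 0.8], [-0.1, -0.2], [-0.1, -1.0], [0.7, 0.4]]
cra [ 585.495 -386.864    1.721]
[[545.0, -340.5, 75.0], [610.8, -331.7, 75.0], [564.6, -483.7, 46.0], [634.1, -473.1, 46.0], [636.2, -486.4, 46.0], [566.6, -498.4, 46.0]]
[[-1.9, -0.2], [1.6, 1.5], [-6.7, -1.4], [6.8, 0.6], [6.8, 0.1], [-6.6, -0.5]]
[ 453.8 -296.6   49. ]
[ 454.9 -306.6   49. ]
[ 422.8 -314.8   49. ]
[ 419.8 -303.7   49. ]
```

>>> {"method": "jog_arm", "body": {"increments": [[[-0.97,0.59,0,0,0,0],[-0.97,0.59,0,0,0,0],[-0.97,0.59,0,0,0,0],[-0.97,0.59,0,0,0,0],[-0.97,0.59,0,0,0,0],[-0.97,0.59,0,0,0,0],[-0.97,0.59,0,0,0,0],[-0.97,0.59,0,0,0,0],[-0.97,0.59,0,0,0,0],[-0.97,0.59,0,0,0,0],[-0.97,0.59,0,0,0,0],[-0.97,0.59,0,0,0,0],[-0.97,0.59,0,0,0,0],[-0.97,0.59,0,0,0,0],[-0.97,0.59,0,0,0,0],[0,0,0,0,0,0.9],[0,0,0,0,0,0.9],[0,0,0,0,0,0],[0,0,0,0,0,0]]], "grip": 1}}

```text
clock: 2.0
ee_pos: [436.5, -307.7, 231.0]
tcp_rot: [-0.0, -0.097, 0.995, 0.0]
force: [-0.3, 0.3, -0.1]
finger_gap: 0.997
gripper_force: 0.0
```

```bash
cat >> h.py <<'E'
def wcap(n):
    from workcell import ctrl,optics
    s=ctrl.observe(); d=optics.capture("wrist"); q=s["tcp_rot"]
    T=np.eye(4);T[:3,:3]=Ro.from_quat(np.r_[q[1:],q[0]]).as_matrix();T[:3,3]=s["ee_pos"]
    C=np.linalg.inv(T@d["tool_from_camera"]); 
    o=dict(image=d["image"],mtx=d["mtx"],rvec=cv2.Rodrigues(C[:3,:3])[0],tvec=C[:3,3],tfc=d["tool_from_camera"])
    cv2.imwrite(f"pics/{n}.png",cv2.resize(d["image"],None,fx=1.4,fy=1.4,interpolation=cv2.INTER_CUBIC));np.savez(f"pics/{n}.npz",**o); return s,o
def show(s):
    for k in("clock","ee_pos","tcp_rot","force","finger_gap","gripper_force"): print(k,np.round(s[k],3),end=" ")
    q=s["tcp_rot"];print("\nR",Ro.from_quat(np.r_[q[1:],q[0]]).as_matrix().round(3).tolist())
E
python3 - <<'E'
from h import *
s,o=wcap("w1");show(s);print(o["tfc"].round(2).tolist(),o["mtx"][0,0])
E
```

```text
clock 2.0 ee_pos [ 436.462 -307.654  231.005] tcp_rot [-0.    -0.097  0.995  0.   ] force [-0.328  0.273 -0.088] finger_gap 0.997 gripper_force 0.0 
R [[-0.981, -0.193, -0.001], [-0.193, 0.981, 0.0], [0.001, 0.0, -1.0]]
[[0.0, -0.96, -0.28, 70.89], [1.0, 0.0, 0.0, 0.47], [-0.0, -0.28, 0.96, -143.99], [0.0, 0.0, 0.0, 1.0]] 311.8619230739347
```

View pics/w1.png

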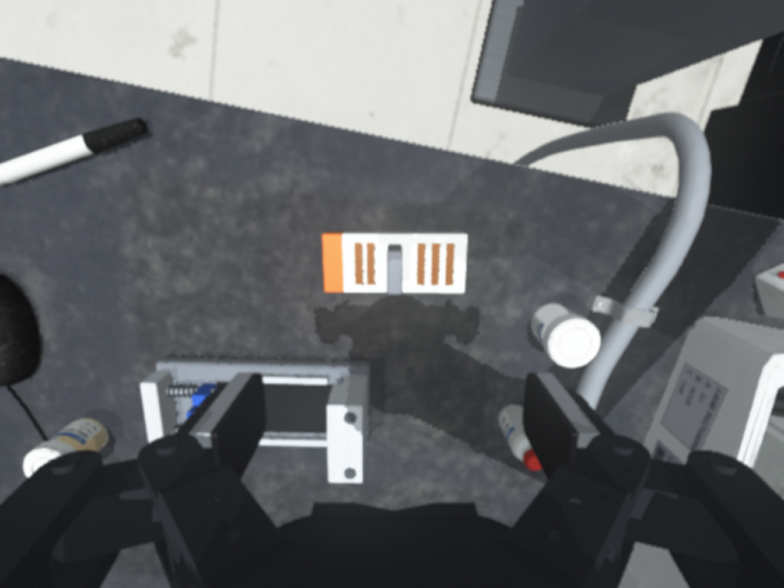

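The wrist view shows the cassette upright and square to the image, with top corners at (322,234), (466,234), (467,293) and (323,294). The cradle is below it, with its block at about (345,440) and housing at about (153,410).

```bash
python3 - <<'E'
from h import *
d=dict(np.load("pics/w1.npz"))
px=lambda c:((c[0]+.5)/1.4-.5,(c[1]+.5)/1.4-.5)
P=np.array([(-60,25,14),(60,25,14),(60,-25,14),(-60,-25,14)],float)
Q=np.array([onz(d,px(c),14) for c in [(322,234),(466,234),(467,293),(323,294)]])
x,e=fit(P,Q);print(x.round(3),np.degrees(x[2]),e.round(1).tolist())
for c in [(388,247),(401,247)]: print("fin top",onz(d,px(c),49).round(1))
for c in [(328,406),(329,480),(363,483),(363,405)]: print("blk",onz(d,px(c),75).round(1))
for c in [(142,381),(165,374)]: print("hous",onz(d,px(c),46).round(1))
E
python3 - <<'E'
import cv2
a=cv2.imread("pics/w1.png")[340:500,120:400]
cv2.imwrite("pics/w1c.png",cv2.resize(a,None,fx=2.8,fy=2.8,interpolation=cv2.INTER_CUBIC))
E
```

```text
[ 437.134 -306.208    1.771] 101.45593851442088 [[0.8, -0.2], [-0.1, 0.9], [0.1, -1.9], [-0.7, 1.2]]
fin top [ 418.3 -315.    49. ]
fin top [ 416.4 -305.4   49. ]
blk [ 543.6 -337.4   75. ]
blk [ 609.8 -326.4   75. ]
blk [ 607.3 -298.9   75. ]
blk [ 537.6 -311.2   75. ]
hous [ 567.5 -493.5   46. ]
hous [ 557.4 -475.1   46. ]
```

View pics/w1c.png

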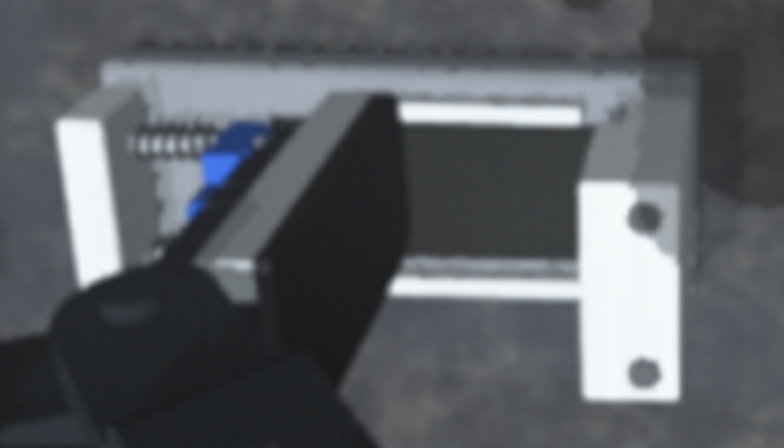

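>>> {"method": "jog_arm", "body": {"increments": [[[0,0.05,1,0,0,0],[0,0,1,0,0,0],[0,0,1,0,0,0],[0,0,1,0,0,0],[0,0,1,0,0,0],[0,0,1,0,0,0],[0,0,1,0,0,0],[0,0,1,0,0,0],[0,0,1,0,0,0],[0,0,0.8,0,0,0],[0,0,0.5,0,0,0],[0,0,0.25,0,0,0],[0,0,0,0,0,0]]]}}

```text
clock: 3.35
ee_pos: [436.3, -306.8, 20.0]
tcp_rot: [-0.0, -0.096, 0.995, 0.0]
force: [-0.6, -0.4, 0.4]
finger_gap: 1.001
gripper_force: 0.0
```

>>> {"method": "jog_arm", "body": {"increments": [[[0,0,0,0,0,0],[0,0,0,0,0,0],[0,0,0,0,0,0],[0,0,0,0,0,0],[0,0,0,0,0,0],[0,0,0,0,0,0],[0,0,0,0,0,0],[0,0,0,0,0,0],[0,0,0,0,0,0],[0,0,0,0,0,0],[0,0,0,0,0,0],[0,0,0,0,0,0]]], "grip": -1}}

```text
clock: 4.55
ee_pos: [436.7, -306.8, 20.7]
tcp_rot: [0.0, -0.096, 0.995, -0.0]
force: [0.0, 1.0, 5.3]
finger_gap: 0.129
gripper_force: 60.3
```

```bash
python3 - <<'E'
from h import *
w=dict(np.load("pics/w1.npz"));t=dict(np.load("pics/top0.npz"))
pw=lambda c:(((120+c[0]/2.8)+.5)/1.4-.5,((340+c[1]/2.8)+.5)/1.4-.5)
pt=lambda c:(295+(c[0]+.5)/5-.5,185+(c[1]+.5)/5-.5)
def run(n,d,px,L):
    P=np.array([l[0] for l in L],float);uv=np.array([px(l[1]) for l in L])
    def f(p):
        W=P.copy();c,s=np.cos(p[2]),np.sin(p[2]);W[:,0]=p[0]+c*P[:,0]-s*P[:,1];W[:,1]=p[1]+s*P[:,0]+c*P[:,1]
        return (cv2.projectPoints(W,d["rvec"],np.array(d["tvec"],float),d["mtx"],None)[0][:,0]-uv).ravel()
    r=least_squares(f,[585,-387,1.72],x_scale=[10,10,.1]);print(n,r.x.round(3),np.degrees(r.x[2]).round(2),r.fun.reshape(-1,2).round(1).tolist())
run("wrist",w,pw,[((52,35,75),(579,183)),((52,-35,75),(583,399)),((-107,35,46),(56,119)),((-93,35,46),(102,119))])
run("top",t,pt,[((52,35,75),(265,237)),((52,-35,75),(240,98)),((-93,35,46),(548,192)),((-93,-35,46),(518,50)),((-107,-35,46),(545,45)),((-107,35,46),(578,187))])
run("topbase",t,pt,[((52,35,75),(265,237)),((52,-35,75),(240,98)),((-93,35,46),(548,192)),((-93,-35,46),(518,50)),((-107,-35,46),(545,45)),((-107,35,46),(578,187)),((83,35,75),(207,258)),((83,-35,75),(178,110))])
E
```

```text
wrist [ 586.152 -383.934    1.734] 99.38 [[0.1, -0.1], [-0.2, -0.1], [-0.1, -0.1], [0.3, 0.2]]
top [ 585.529 -386.877    1.72 ] 98.58 [[0.1, 0.8], [-0.6, -0.7], [0.1, -0.1], [0.2, 0.0], [0.4, 0.0], [-0.2, -0.1]]
topbase [ 584.849 -387.603    1.729] 99.04 [[0.6, 1.2], [-0.4, -0.2], [0.5, -0.2], [0.3, 0.0], [0.5, -0.0], [0.1, -0.2], [-0.8, -0.5], [-0.9, -0.2]]
```

>>> {"method": "jog_arm", "body": {"increments": [[[0,0,-0.5,0,0,0],[0,0,-1,0,0,0],[0,0,-1,0,0,0],[0,0,-1,0,0,0],[0,0,-1,0,0,0],[0,0,-1,0,0,0],[0,0,-1,0,0,0],[0,0,-0.5,0,0,0],[0,0,0,0,0,0]]]}}

```text
clock: 5.45
ee_pos: [437.0, -306.9, 161.6]
tcp_rot: [0.001, -0.096, 0.995, -0.001]
force: [-0.1, 0.4, -1.2]
finger_gap: 0.13
gripper_force: 59.4
```

>>> {"method": "jog_arm", "body": {"increments": [[[-0.94,-0.62,0,0,0,0.32],[-0.94,-0.62,0,0,0,0],[-0.94,-0.62,0,0,0,0],[-0.94,-0.62,0,0,0,0],[-0.94,-0.62,0,0,0,0],[-0.94,-0.62,0,0,0,0],[-0.94,-0.62,0,0,0,0],[0,0,0,-0.9,0,0],[0,0,0,-0.9,0,0],[0,0,0,-0.9,0,0],[0,0,0,-0.9,0,0],[0,0,0,-0.9,0,0],[0,0,0,-0.9,0,0],[0,0,0,0,0,0],[0,0,0,0,0,0],[0,0,0,0,0,0]]]}}

```text
clock: 7.05
ee_pos: [580.5, -370.2, 160.1]
tcp_rot: [-0.022, -0.076, 0.957, 0.278]
force: [0.3, -0.1, -1.1]
finger_gap: 0.125
gripper_force: 59.4
```

```bash
cat >> h.py <<'E'
C=np.array([586.2,-384.9,20.]);YAW=np.radians(99.2)
cx=np.array([np.cos(YAW),np.sin(YAW),0]);cy=np.array([-np.sin(YAW),np.cos(YAW),0])
CZ=20.7
def state():
    from workcell import ctrl
    s=ctrl.observe();show(s);q=s["tcp_rot"];R=Ro.from_quat(np.r_[q[1:],q[0]]).as_matrix()
    ex=R[:,1];t=np.degrees(np.arcsin(ex[2]));O=s["ee_pos"]+R[:,2]*CZ;N=O-60*ex
    B=np.array([cx,cy,[0,0,1]])
    print("tilt",t.round(2),"yaw",np.degrees(np.arctan2(ex[1],ex[0])).round(2),"roll",R[2,0].round(3),"TCPc",(B@(s["ee_pos"]-C)).round(1),"O",(B@(O-C)).round(1),"N",(B@(N-C)).round(1),"Fc",(B@s["force"]).round(1))
    return s,R,B
E
python3 - <<'E'
from h import *
from workcell import optics
state()
a=optics.capture("top");np.savez("pics/top1.npz",**a);b=optics.capture("side");np.savez("pics/side1.npz",**b)
A=cv2.resize(a["image"][170:270,300:430],None,fx=4,fy=4,interpolation=2);S=cv2.resize(b["image"][120:240,270:380],None,fx=4,fy=4,interpolation=2)
h=max(A.shape[0],S.shape[0]);im=np.zeros((h,A.shape[1]+260,3),np.uint8);im[:A.shape[0],:A.shape[1]]=A
cv2.imwrite("pics/top1.png",A)
E
```

```text
clock 7.05 ee_pos [ 580.479 -370.247  160.136] tcp_rot [-0.022 -0.076  0.957  0.278] force [ 0.274 -0.083 -1.144] finger_gap 0.125 gripper_force 59.401 
R [[-0.987, -0.134, -0.085], [-0.159, 0.834, 0.528], [0.001, 0.535, -0.845]]
tilt 32.35 yaw 99.13 roll 0.001 TCPc [ 15.4   3.3 140.1] O [ 26.5   3.3 122.6] N [-24.2   3.4  90.5] Fc [-0.1 -0.3 -1.1]
```

View pics/top1.png

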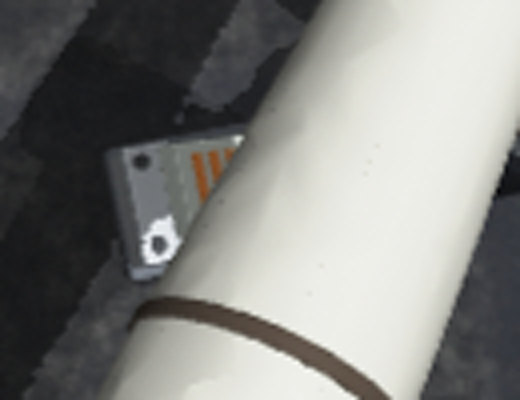

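The arm hides the work from above: only the block at (150,205) and the tail stripes are visible. I'll centre laterally, descend partway, and look with the wrist camera.

>>> {"method": "jog_arm", "body": {"increments": [[[-0.165,-0.45,0.7,0,0,0],[0,-0.45,0.7,0,0,0],[0,-0.45,0.7,0,0,0],[0,0,0,0,0,0],[0,0,0,0,0,0]]]}}

```text
clock: 7.65
ee_pos: [583.3, -370.6, 109.0]
tcp_rot: [-0.023, -0.076, 0.957, 0.279]
force: [-0.0, -0.1, -1.4]
finger_gap: 0.131
gripper_force: 59.5
```

```bash
python3 - <<'E'
from h import *
s,R,B=state();s,o=wcap("w2")
E
```

```text
clock 7.65 ee_pos [ 583.316 -370.562  109.007] tcp_rot [-0.023 -0.076  0.957  0.279] force [-0.014 -0.06  -1.353] finger_gap 0.131 gripper_force 59.489 
R [[-0.987, -0.132, -0.087], [-0.158, 0.833, 0.53], [0.002, 0.537, -0.844]]
tilt 32.48 yaw 99.03 roll 0.002 TCPc [14.6  0.6 89. ] O [25.7  0.6 71.5] N [-24.9   0.7  39.3] Fc [-0.1  0.  -1.4]
```

View pics/w2.png

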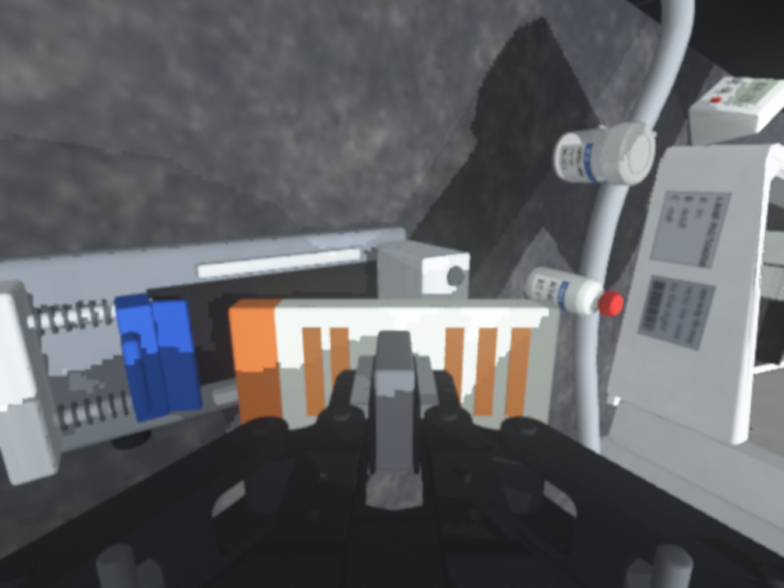

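The wrist view shows the nose's near edge from (230,305) to (241,424), the tail at about (555,305), the lip tip edge from (190,303) to (200,408), the rail end at (199,270), and the block's top corner at (423,262). I'll compare both in this one camera.

```bash
python3 - <<'E'
from h import *
d=dict(np.load("pics/w2.npz"));px=lambda c:((c[0]+.5)/1.4-.5,(c[1]+.5)/1.4-.5)
pj=lambda W:(cv2.projectPoints(np.array(W,float),d["rvec"],d["tvec"].astype(float),d["mtx"],None)[0][:,0]+.5)*1.4-.5
L=[((-41,24,47),(190,303)),((-41,-24,47),(200,408)),((52,35,75),(423,262)),((-34,28,28),(198,274)),((-93,-35,46),(57,471)),((-93,35,46),(24,284))]
P=np.array([l[0] for l in L],float);uv=np.array([l[1] for l in L],float)
def W(p,P):
    c,s=np.cos(p[2]),np.sin(p[2]);return np.c_[p[0]+c*P[:,0]-s*P[:,1],p[1]+s*P[:,0]+c*P[:,1],P[:,2]]
for idx in ([0,1,2,3,4,5],[0,1,2,3],[0,1,2]):
    r=least_squares(lambda p:(pj(W(p,P[idx]))-uv[idx]).ravel(),[586,-385,1.73],x_scale=[10,10,.1]);print(r.x.round(3),np.degrees(r.x[2]).round(2),r.fun.reshape(-1,2).round(1).tolist())
print("pred",pj(W([586.2,-384.9,YAW],P)).round(0).tolist())
s,R,B=state()
K=np.array([(-60,25,14),(-60,-25,14),(60,25,14),(60,25,0)],float)
# cassette->world: x=tool y, z=-tool z, y = -tool x?? y=z cross x
Rc=np.c_[R[:,1],np.cross(-R[:,2],R[:,1]),-R[:,2]]
for dy in(-1,0,1): print(dy,pj(s["ee_pos"]+(K+[0,dy,-CZ])@Rc.T).round(0).tolist())
E
```

```text
[ 586.548 -383.79     1.706] 97.77 [[2.2, -4.1], [3.8, -0.2], [1.0, 1.9], [3.5, 4.3], [-0.5, -2.3], [-6.6, 1.5]]
[ 586.274 -384.892    1.712] 98.08 [[-1.1, -4.2], [1.4, -0.1], [-1.1, 0.6], [0.5, 4.0]]
[ 586.788 -384.723    1.717] 98.39 [[-1.0, -2.4], [2.1, 1.3], [-1.3, 1.2]]
pred [[188.0, 301.0], [203.0, 409.0], [421.0, 260.0], [197.0, 279.0], [57.0, 473.0], [11.0, 292.0]]
clock 7.7 ee_pos [ 583.76  -370.981  110.153] tcp_rot [-0.022 -0.076  0.957  0.278] force [ 0.169  0.614 -0.087] finger_gap 0.127 gripper_force 59.49 
R [[-0.987, -0.133, -0.085], [-0.158, 0.834, 0.529], [0.0, 0.536, -0.844]]
tilt 32.39 yaw 99.09 roll 0.0 TCPc [14.1  0.2 90.2] O [25.2  0.2 72.7] N [-25.4   0.3  40.5] Fc [ 0.6 -0.3 -0.1]
-1 [[223.0, 313.0], [237.0, 435.0], [558.0, 313.0], [545.0, 302.0]]
0 [[223.0, 310.0], [237.0, 433.0], [559.0, 310.0], [546.0, 299.0]]
1 [[223.0, 308.0], [237.0, 431.0], [559.0, 307.0], [546.0, 297.0]]
```

```bash
python3 - <<'E'
import cv2,numpy as np
a=np.load("pics/w2.npz")["image"]
f=lambda x0,x1,y0,y1:cv2.resize(a[y0:y1,x0:x1],None,fx=6,fy=6,interpolation=2)
cv2.imwrite("pics/w2c.png",np.vstack([np.hstack([f(80,145,205,250),f(350,415,205,250)]),np.hstack([f(80,145,265,310),f(350,415,265,310)])]))
E
```

```text
(no output)
```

View pics/w2c.png

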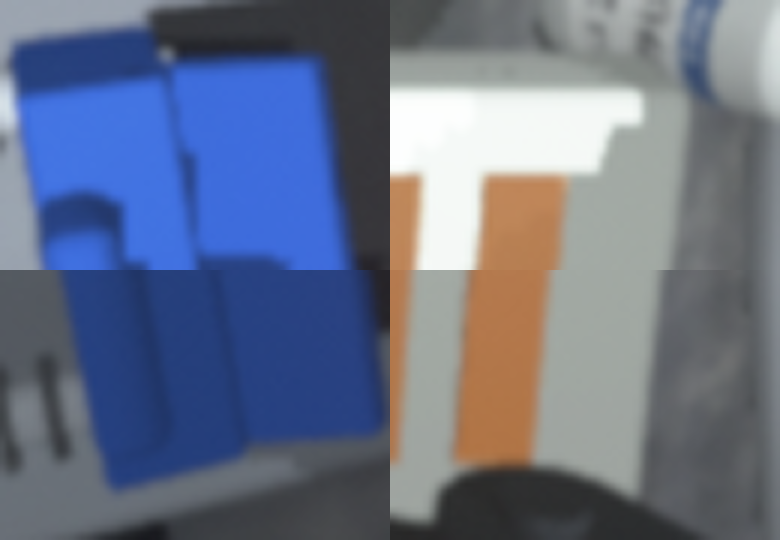

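```bash
python3 - <<'E'
from h import *
d=dict(np.load("pics/w2.npz"));a=d["image"].astype(int)
b,g,r=a[...,0],a[...,1],a[...,2]
m=(r-b>90)&(r>120)
for v in range(214,304,6):
    c=np.where(m[v,150:205])[0]; print(v,150+c.min() if len(c) else None,150+c.max() if len(c) else None,end="; ")
print([ (u,int(np.where(m[200:240,u])[0].min()+200)) for u in range(168,198,4)])
from workcell import ctrl
s=ctrl.observe()
T=np.linalg.inv(d["tfc"])  # tool->cam
# cassette->tool : x->tool y, z->-tool z, y-> tool x? (cas y = z x x)
def tool(K,p): # p: dx,dz,rot, dy
    c,sn=np.cos(p[2]),np.sin(p[2]);K=np.array(K,float)-[0,0,35]
    x=c*K[:,0]-sn*K[:,2]+p[0];z=sn*K[:,0]+c*K[:,2]+35+p[1]
    return np.c_[K[:,1]+p[3],x,-(z-CZ)]
def pj(K,p):
    X=tool(K,p)@T[:3,:3].T+T[:3,3];return (X[:,:2]/X[:,2:])*[d["mtx"][0,0],d["mtx"][1,1]]+[d["mtx"][0,2],d["mtx"][1,2]]
print(pj([(-60,25,14),(-60,-25,14),(60,25,14),(60,-25,14),(60,25,0)],[0,0,0,0]).round(1).tolist())
np.set_printoptions(suppress=True)
def line(A,B,q): # signed dist
    n=np.array([-(B-A)[1],(B-A)[0]]);n/=np.linalg.norm(n);return (np.array(q)-A)@n
nose=[];
for v in range(226,296,6):
    c=np.where(m[v,150:205])[0]
    if len(c): nose.append((150+c.min()-.5,v))
def f(p):
    Q=pj([(-60,25,14),(-60,-25,14),(60,25,14),(60,-25,14)],p)
    return np.r_[[line(Q[0],Q[1],q) for q in nose],[2*line(Q[2],Q[3],(400,219.7)),2*line(Q[2],Q[3],(391.7,301.7)),2*line(Q[0],Q[2],(400,219.2)),2*line(Q[0],Q[2],(300,219.2))]]
for fix in (None,0,1,2):
    g=lambda p:np.r_[f(p),[] if fix is None else 100*p[fix]]
    q=least_squares(g,[0,0,0,0],x_scale=[1,1,.01,1]);print(fix,q.x.round(3),np.degrees(q.x[2]).round(2),q.fun.round(1))
E
```

```text
214 None None; 220 164 195; 226 164 195; 232 164 195; 238 165 196; 244 166 196; 250 166 197; 256 167 197; 262 168 197; 268 170 197; 274 171 197; 280 171 198; 286 172 199; 292 172 199; 298 173 179; [(168, 219), (172, 218), (176, 218), (180, 218), (184, 218), (188, 218), (192, 218), (196, 235)]
[[159.6, 219.9], [169.5, 307.2], [397.9, 219.9], [388.4, 307.2], [388.7, 212.5]]
None [ 1.525 -0.71  -0.     0.167] -0.01 [ 0.4  1.   0.7  0.3  1.   0.7  0.3 -1.  -1.4 -0.7 -1.1 -0.4  0.8 -0.8
  0.  -0. ]
0 [ 0.    -0.658  0.033  0.544] 1.91 [ 0.3  1.   0.7  0.3  1.   0.6  0.3 -1.  -1.4 -0.7 -1.1 -0.4  0.7 -0.9
 -1.   1.   0. ]
1 [ 1.819 -0.001 -0.006  0.327] -0.32 [-0.1  0.6  0.3 -0.1  0.6  0.2 -0.1 -1.4 -1.8 -1.1 -1.5 -0.8  2.1  0.4
  0.2 -0.2 -0.1]
2 [ 1.517 -0.71  -0.     0.168] -0.0 [ 0.4  1.   0.7  0.3  1.   0.7  0.3 -1.  -1.4 -0.7 -1.1 -0.4  0.8 -0.8
 -0.   0.  -0. ]
```

>>> {"method": "jog_arm", "body": {"increments": [[[0,-0.32,0.5,0,0,0],[0,-0.32,0.5,0,0,0],[0,-0.25,0.4,0,0,0],[0,-0.06,0.1,0,0,0],[0,0,0,0,0,0],[0,0,0,0,0,0]]]}}

```text
clock: 8.3
ee_pos: [583.5, -370.7, 75.6]
tcp_rot: [-0.022, -0.076, 0.957, 0.278]
force: [-0.6, 0.5, 4.1]
finger_gap: 0.127
gripper_force: 60.1
```

```bash
python3 -c "
from h import *
state()"
```

```text
clock 8.3 ee_pos [ 583.482 -370.701   75.563] tcp_rot [-0.022 -0.076  0.957  0.278] force [-0.569  0.502  4.11 ] finger_gap 0.127 gripper_force 60.082 
R [[-0.987, -0.134, -0.085], [-0.159, 0.833, 0.529], [0.0, 0.536, -0.844]]
tilt 32.42 yaw 99.13 roll 0.0 TCPc [14.5  0.4 55.6] O [25.5  0.4 38.1] N [-25.1   0.5   5.9] Fc [0.6 0.5 4.1]
```

```bash
python3 - <<'E'
from h import *
s,o=wcap("w3");show(s)
a=o["image"][150:330,0:340];cv2.imwrite("pics/w3c.png",cv2.resize(a,None,fx=2.35,fy=2.35,interpolation=2))
E
```

```text
clock 8.3 ee_pos [ 583.482 -370.701   75.563] tcp_rot [-0.022 -0.076  0.957  0.278] force [-0.569  0.502  4.11 ] finger_gap 0.127 gripper_force 60.082 
R [[-0.987, -0.134, -0.085], [-0.159, 0.833, 0.529], [0.0, 0.536, -0.844]]
```

View pics/w3c.png

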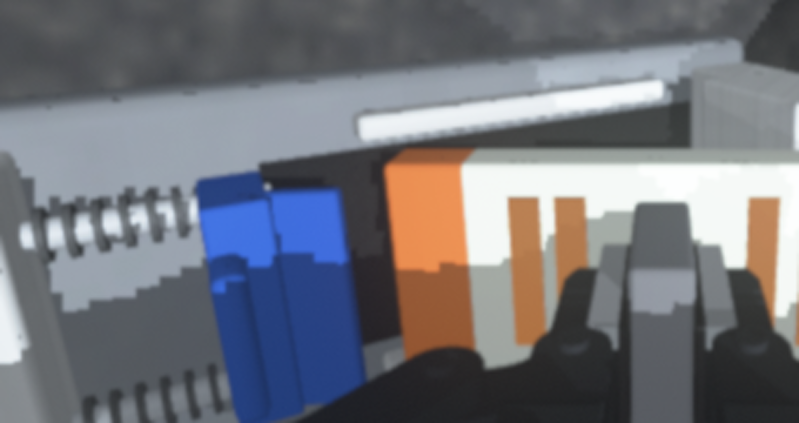

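The wrist crop shows the upper rail's inner edge from (360,140) to (664,100), with a clear gap to the nose corner at (385,163). The far (lower) side of the nose is near the other rail at (385,355), so I'll compute the lateral position.

```bash
python3 - <<'E'
from h import *
d=dict(np.load("pics/w3.npz"));px=lambda c:((c[0]+.5)/2.35-.5,150+(c[1]+.5)/2.35-.5)
B=np.array([cx,cy,[0,0,1]])
for n,c,z in [("rail in L",(360,140),28),("rail in R",(664,101),28),("rail top out L",(357,116),28),("rail out R",(662,82),28),("lip+",(342,190),47),("lip-",(366,384),47),("base L",(0,105),20),("base R",(740,42),20),("base L",(0,105),18),("rail2 top",(385,352),28),
 ("gate floor",(265,163),20)]:
    print(n,(B@(onz(d,px(c),z)-C)).round(1))
from workcell import ctrl
s=ctrl.observe();q=s["tcp_rot"];R=Ro.from_quat(np.r_[q[1:],q[0]]).as_matrix()
Rc=np.c_[R[:,1],np.cross(-R[:,2],R[:,1]),-R[:,2]]
K=np.array([(-60,25,14),(-60,-25,14),(-60,25,0),(-60,-25,0)],float)
Wd=s["ee_pos"]+(K-[0,0,CZ])@Rc.T
print(((Wd-C)@B.T).round(1).tolist())
# depth-consistent: nose top corner pixel
uv=cv2.projectPoints(Wd,d["rvec"],d["tvec"].astype(float),d["mtx"],None)[0][:,0];print(((uv-[0,150]+.5)*2.35-.5).round(0).tolist())
# back-project observed nose corner at several heights
for z in (28,32,36,40): print(z,(B@(onz(d,px((385,164)),z)-C)).round(1))
E
```

```text
rail in L [-33.5  28.9   8. ]
rail in R [47.  28.6  8. ]
rail top out L [-33.6  34.4   8. ]
rail out R [46.3 34.   8. ]
lip+ [-41.1  24.1  27. ]
lip- [-41.3 -20.   27. ]
base L [-93.5  42.5   0. ]
base R [79.8 41.8  0. ]
base L [-93.8  42.2  -2. ]
rail2 top [-33.6 -24.4   8. ]
gate floor [-52.3  24.6   0. ]
[[-32.6, 25.5, 17.7], [-32.6, -24.5, 17.7], [-25.1, 25.5, 5.9], [-25.1, -24.5, 5.9]]
[[376.0, 165.0], [399.0, 370.0], [398.0, 147.0], [418.0, 339.0]]
28 [-28.8  22.6   8. ]
32 [-29.6  23.7  12. ]
36 [-30.4  24.9  16. ]
40 [-31.1  26.   20. ]
```

The contact makes sense: the cassette's underside at x = 52 works out to 55 high, so it rests on the block's top edge. I need to back up, steepen the tilt and move closer to the gate.

>>> {"method": "jog_arm", "body": {"increments": [[[0,0.13,-0.21,0,0,0],[0,-0.25,-0.16,0,0,0],[0,0,0,-0.6,0,0],[0,0,0,0,0,0],[0,0,0,0,0,0]]]}}

```text
clock: 8.85
ee_pos: [584.5, -377.1, 78.5]
tcp_rot: [-0.025, -0.075, 0.948, 0.308]
force: [1.3, 0.6, -1.0]
finger_gap: 0.124
gripper_force: 59.4
```

```bash
python3 -c "
from h import *
state()"
```

```text
clock 8.85 ee_pos [ 584.464 -377.051   78.476] tcp_rot [-0.025 -0.075  0.948  0.308] force [ 1.341  0.61  -0.994] finger_gap 0.124 gripper_force 59.443 
R [[-0.988, -0.127, -0.093], [-0.157, 0.799, 0.58], [0.001, 0.588, -0.809]]
tilt 35.98 yaw 99.0 roll 0.001 TCPc [ 8.   0.5 58.5] O [20.2  0.4 41.7] N [-28.4   0.6   6.5] Fc [ 0.4 -1.4 -1. ]
```

>>> {"method": "jog_arm", "body": {"increments": [[[0,-0.13,0.18,0,0,0],[0,0,0,0,0,0],[0,0,0,0,0,0]]]}}

```text
clock: 9.15
ee_pos: [584.7, -376.2, 75.3]
tcp_rot: [-0.025, -0.076, 0.948, 0.308]
force: [0.5, -0.1, -1.4]
finger_gap: 0.127
gripper_force: 59.4
```

```bash
python3 -c "
from h import *
state()"
```

```text
clock 9.15 ee_pos [ 584.732 -376.214   75.349] tcp_rot [-0.025 -0.076  0.948  0.308] force [ 0.498 -0.08  -1.437] finger_gap 0.127 gripper_force 59.444 
R [[-0.987, -0.128, -0.093], [-0.159, 0.799, 0.58], [0.0, 0.588, -0.809]]
tilt 35.99 yaw 99.11 roll 0.0 TCPc [ 8.8  0.1 55.3] O [21.   0.  38.6] N [-27.6   0.1   3.3] Fc [-0.2 -0.5 -1.4]
```

>>> {"method": "jog_arm", "body": {"increments": [[[0,-0.17,-0.1,0,0,0],[0,-0.17,-0.1,0,0,0],[0,-0.17,-0.1,0,0,0],[0,0,0,0.3,0,0],[0,-0.06,0.1,0.3,0,0],[0,0,0,0,0,0],[0,0,0,0,0,0]]]}}

```text
clock: 9.85
ee_pos: [586.6, -388.2, 72.0]
tcp_rot: [-0.022, -0.076, 0.957, 0.278]
force: [1.0, -0.3, -0.9]
finger_gap: 0.128
gripper_force: 59.4
```

```bash
python3 -c "
from h import *
state()"
```

```text
clock 9.85 ee_pos [ 586.589 -388.163   72.049] tcp_rot [-0.022 -0.076  0.957  0.278] force [ 0.984 -0.326 -0.861] finger_gap 0.128 gripper_force 59.427 
R [[-0.987, -0.134, -0.085], [-0.158, 0.833, 0.529], [-0.0, 0.536, -0.844]]
tilt 32.43 yaw 99.1 roll -0.0 TCPc [-3.3  0.1 52. ] O [ 7.8  0.1 34.6] N [-42.8   0.2   2.4] Fc [-0.5 -0.9 -0.9]
```

>>> {"method": "jog_arm", "body": {"increments": [[[0,-0.03,0.05,0,0,0],[0,-0.14,-0.09,0,0,0],[0,-0.14,-0.09,0,0,0],[0,-0.14,-0.09,0,0,0],[0,0,0,0,0,0],[0,0,0,0,0,0]]]}}

```text
clock: 10.45
ee_pos: [587.9, -397.3, 70.6]
tcp_rot: [-0.023, -0.076, 0.957, 0.279]
force: [-0.6, 4.1, -0.1]
finger_gap: 0.128
gripper_force: 59.1
```

```bash
python3 -c "
from h import *
state()"
```

```text
clock 10.45 ee_pos [ 587.896 -397.293   70.573] tcp_rot [-0.023 -0.076  0.957  0.279] force [-0.624  4.058 -0.091] finger_gap 0.128 gripper_force 59.115 
R [[-0.987, -0.133, -0.086], [-0.159, 0.833, 0.53], [0.001, 0.537, -0.843]]
tilt 32.5 yaw 99.1 roll 0.001 TCPc [-12.5   0.3  50.6] O [-1.4  0.3 33.1] N [-52.    0.4   0.9] Fc [ 4.1 -0.  -0.1]
```

>>> {"method": "jog_arm", "body": {"increments": [[[0,-0.14,-0.09,0,0,0],[0,-0.14,-0.09,0,0,0],[0,-0.14,-0.09,0,0,0],[0,-0.14,-0.09,0,0,0],[0,0,0,0,0,0],[0,0,0,0,0,0]]]}}

```text
clock: 11.05
ee_pos: [589.8, -408.7, 70.9]
tcp_rot: [-0.023, -0.077, 0.956, 0.281]
force: [-1.9, 8.1, 0.4]
finger_gap: 0.131
gripper_force: 59.0
```

```bash
python3 -c "
from h import *
state()
from workcell import ctrl,optics
d=optics.capture('side');np.savez('pics/side2.npz',**d)
state()"
```

```text
clock 11.05 ee_pos [ 589.771 -408.651   70.854] tcp_rot [-0.023 -0.077  0.956  0.281] force [-1.883  8.081  0.445] finger_gap 0.131 gripper_force 59.028 
R [[-0.987, -0.134, -0.088], [-0.16, 0.831, 0.533], [0.002, 0.54, -0.841]]
tilt 32.71 yaw 99.15 roll 0.002 TCPc [-24.    0.3  50.9] O [-12.8   0.3  33.4] N [-63.3   0.3   1. ] Fc [8.3 0.6 0.4]
clock 11.1 ee_pos [ 589.752 -408.616   70.855] tcp_rot [-0.023 -0.077  0.956  0.281] force [-1.232  7.877  0.188] finger_gap 0.127 gripper_force 59.025 
R [[-0.987, -0.134, -0.088], [-0.16, 0.831, 0.533], [0.002, 0.54, -0.841]]
tilt 32.71 yaw 99.15 roll 0.002 TCPc [-24.    0.3  50.9] O [-12.8   0.3  33.4] N [-63.3   0.4   1. ] Fc [ 8.  -0.   0.2]
```

>>> {"method": "jog_arm", "body": {"increments": [[[0,-0.13,-0.08,0,0,0],[0,0.02,0.205,0.72,0,0],[0,0.035,0.205,0.72,0,0],[0,0,0,0,0,0],[0,0,0,0,0,0]]]}}

```text
clock: 11.6
ee_pos: [589.1, -405.0, 64.2]
tcp_rot: [-0.018, -0.079, 0.975, 0.208]
force: [-2.0, 10.4, 0.1]
finger_gap: 0.129
gripper_force: 59.8
```

```bash
python3 -c "
from h import *
state()"
```

```text
clock 11.6 ee_pos [ 589.111 -404.987   64.202] tcp_rot [-0.018 -0.079  0.975  0.208] force [-1.974 10.357  0.125] finger_gap 0.129 gripper_force 59.818 
R [[-0.987, -0.146, -0.068], [-0.161, 0.901, 0.403], [0.003, 0.409, -0.912]]
tilt 24.15 yaw 99.19 roll 0.003 TCPc [-20.3   0.3  44.2] O [-11.8   0.4  25.3] N [-66.6   0.4   0.8] Fc [10.5  0.3  0.1]
```

>>> {"method": "jog_arm", "body": {"increments": [[[0,0.015,0.195,0.67,0,0],[0,0.03,0.195,0.67,0,0],[0,0,0,0,0,0],[0,0,0,0,0,0]]]}}

```text
clock: 12.0
ee_pos: [588.2, -401.0, 56.9]
tcp_rot: [-0.013, -0.079, 0.987, 0.14]
force: [-1.0, 9.6, -0.5]
finger_gap: 0.126
gripper_force: 59.8
```

```bash
python3 -c "
from h import *
state()"
```

```text
clock 12.0 ee_pos [ 588.184 -401.048   56.895] tcp_rot [-0.013 -0.079  0.987  0.14 ] force [-0.951  9.603 -0.531] finger_gap 0.126 gripper_force 59.81 
R [[-0.987, -0.153, -0.048], [-0.16, 0.948, 0.274], [0.003, 0.278, -0.961]]
tilt 16.13 yaw 99.17 roll 0.003 TCPc [-16.3   0.6  36.9] O [-10.5   0.7  17. ] N [-68.1   0.7   0.3] Fc [ 9.6 -0.6 -0.5]
```

>>> {"method": "jog_arm", "body": {"increments": [[[0,0.005,0.19,0.67,0,0],[0,0.02,0.19,0.67,0,0],[0,0,0,0,0,0],[0,0,0,0,0,0]]]}}

```text
clock: 12.4
ee_pos: [587.7, -398.9, 49.3]
tcp_rot: [-0.007, -0.08, 0.994, 0.07]
force: [-1.4, 10.1, -0.7]
finger_gap: 0.13
gripper_force: 60.2
```

```bash
python3 -c "
from h import *
state()"
```

```text
clock 12.4 ee_pos [ 587.741 -398.918   49.275] tcp_rot [-0.007 -0.08   0.994  0.07 ] force [-1.443 10.085 -0.689] finger_gap 0.13 gripper_force 60.216 
R [[-0.987, -0.158, -0.026], [-0.16, 0.977, 0.138], [0.003, 0.14, -0.99]]
tilt 8.05 yaw 99.17 roll 0.003 TCPc [-14.1   0.7  29.3] O [-11.2   0.8   8.8] N [-70.6   0.8   0.4] Fc [10.2 -0.2 -0.7]
```

>>> {"method": "jog_arm", "body": {"increments": [[[0,-0.005,0.19,0.67,0,0],[0,0,0.19,0.67,0,0],[0,0,0,0,0,0],[0,0,0,0,0,0]]]}}

```text
clock: 12.8
ee_pos: [587.6, -398.8, 41.2]
tcp_rot: [-0.002, -0.08, 0.997, -0.001]
force: [-0.3, 9.9, -2.1]
finger_gap: 0.13
gripper_force: 60.2
```

```bash
python3 -c "
from h import *
state()"
```

```text
clock 12.8 ee_pos [ 587.631 -398.784   41.203] tcp_rot [-0.002 -0.08   0.997 -0.001] force [-0.304  9.879 -2.071] finger_gap 0.13 gripper_force 60.247 
R [[-0.987, -0.16, -0.003], [-0.16, 0.987, -0.002], [0.003, -0.001, -1.0]]
tilt -0.07 yaw 99.18 roll 0.003 TCPc [-13.9   0.8  21.2] O [-14.    0.9   0.5] N [-74.    0.9   0.6] Fc [ 9.8 -1.3 -2.1]
```

>>> {"method": "jog_arm", "body": {"increments": [[[0,0.06,0.02,0,0,0],[0,0.1,0,0,0,0],[0,0.1,0,0,0,0],[0,0.1,0,0,0,0],[0,0.1,0,0,0,0],[0,0,0,0,0,0],[0,0,0,0,0,0]]]}}

```text
clock: 13.5
ee_pos: [586.5, -391.4, 41.0]
tcp_rot: [-0.001, -0.08, 0.997, -0.002]
force: [-0.2, 7.5, -2.4]
finger_gap: 0.126
gripper_force: 60.1
```

```bash
python3 -c "
from h import *
state()"
```

```text
clock 13.5 ee_pos [ 586.524 -391.41    41.035] tcp_rot [-0.001 -0.08   0.997 -0.002] force [-0.172  7.479 -2.376] finger_gap 0.126 gripper_force 60.073 
R [[-0.987, -0.159, -0.002], [-0.159, 0.987, -0.003], [0.002, -0.003, -1.0]]
tilt -0.16 yaw 99.12 roll 0.002 TCPc [-6.5  0.7 21. ] O [-6.5  0.8  0.3] N [-66.5   0.8   0.5] Fc [ 7.4 -1.  -2.4]
```

>>> {"method": "jog_arm", "body": {"increments": [[[0,0.1,0.01,0,0,0],[0,0.1,0,0,0,0],[0,0,0,0,0,0],[0,0,0,0,0,0]]]}}

```text
clock: 13.9
ee_pos: [586.0, -387.9, 41.0]
tcp_rot: [-0.001, -0.079, 0.997, -0.002]
force: [-1.3, 7.3, -2.6]
finger_gap: 0.128
gripper_force: 60.2
```

>>> {"method": "jog_arm", "body": {"increments": [[[0,0,0,0,0,0],[0,0,0,0,0,0],[0,0,0,0,0,0],[0,0,0,0,0,0],[0,0,0,0,0,0]]], "grip": -0.3}}

```text
clock: 14.4
ee_pos: [587.0, -390.0, 42.3]
tcp_rot: [0.001, -0.079, 0.997, -0.004]
force: [0.2, 0.1, -0.0]
finger_gap: 0.349
gripper_force: 0.0
```

>>> {"method": "jog_arm", "body": {"increments": [[[0,0,-0.3,0,0,0],[0,0,-0.6,0,0,0],[0,0,-1,0,0,0],[0,0,-1,0,0,0],[0,0,-1,0,0,0],[0,0,-1,0,0,0],[0,0,-1,0,0,0],[0,0,-1,0,0,0],[0,0,0,0,0,0],[0,0,0,0,0,0]]]}}

```text
clock: 15.4
ee_pos: [586.8, -388.5, 181.0]
tcp_rot: [0.001, -0.079, 0.997, -0.003]
force: [-0.0, 1.0, -0.6]
finger_gap: 0.348
gripper_force: 0.0
```

```bash
python3 - <<'E'
from h import *
state();s,o=wcap("w4")
a=o["image"][110:300,140:420];cv2.imwrite("pics/w4c.png",cv2.resize(a,None,fx=2.8,fy=2.8,interpolation=2))
E
```

```text
clock 15.4 ee_pos [ 586.758 -388.548  181.004] tcp_rot [ 0.001 -0.079  0.997 -0.003] force [-0.049  1.011 -0.567] finger_gap 0.348 gripper_force 0.0 
R [[-0.987, -0.158, 0.003], [-0.158, 0.987, -0.007], [-0.002, -0.007, -1.0]]
tilt -0.4 yaw 99.09 roll -0.002 TCPc [ -3.7   0.  161. ] O [ -3.8  -0.  140.3] N [-6.380e+01  1.000e-01  1.407e+02] Fc [ 1.  -0.1 -0.6]
```

View pics/w4c.png

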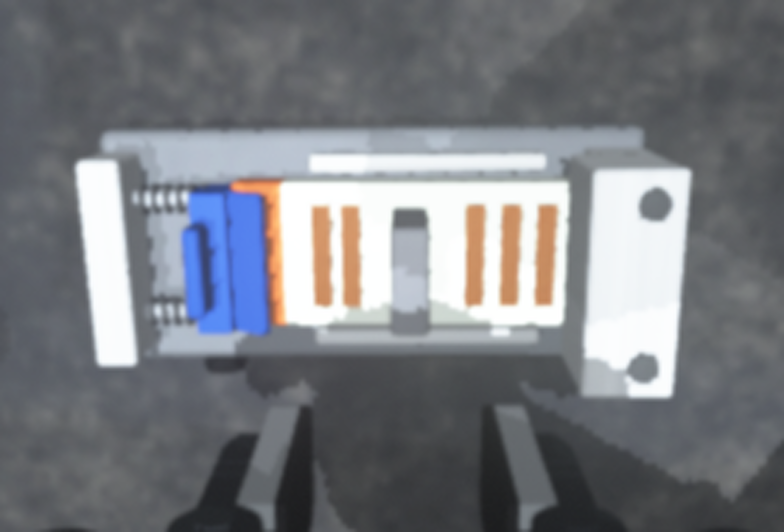

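The cassette lies flat between the rails with its tail under the roof. The lip tip edge runs from (265,194) to (269,333) and the fin is at about (410,270). A quick numeric check follows.

```bash
python3 - <<'E'
from h import *
d=dict(np.load("pics/w4.npz"));px=lambda c:(140+(c[0]+.5)/2.8-.5,110+(c[1]+.5)/2.8-.5)
B=np.array([cx,cy,[0,0,1]])
for n,c,z in [("lip+",(265,194),47),("lip-",(269,333),47),("finL",(392,300),69),("finR",(428,300),69),("fin+y",(410,226),69),("fin-y",(410,334),69),("side+ L",(290,181),34),("side+ R",(566,181),34),("blk f+",(597,170),75),("blk f-",(583,397),75),("rail L",(310,170),28),("rail R",(546,168),28),("stripe R R",(558,250),34),("orange/white",(283,250),34),("hous",(134,280),46)]:
    print(n,(B@(onz(d,px(c),z)-C)).round(1))
E
```

```text
lip+ [-46.1  24.2  27. ]
lip- [-46.8 -22.9  27. ]
finL [-5.2 -4.8 49. ]
finR [ 5.8 -4.8 49. ]
fin+y [ 0.2 18.3 49. ]
fin-y [  0.3 -15.7  49. ]
side+ L [-39.6  26.3  14. ]
side+ R [52.6 26.3 14. ]
blk f+ [53.6 35.8 55. ]
blk f- [ 53.6 -34.1  55. ]
rail L [-33.4  29.2   8. ]
rail R [46.7 29.8  8. ]
stripe R R [51.1  2.7 14. ]
orange/white [-42.9   2.7  14. ]
hous [-91.   -4.7  26. ]
```

```bash
python3 -c "
from workcell import ticket
print(ticket.close_job())"
```

```text
the job is handed in; nothing more can be done
None
```

The cassette is seated flat in the cradle, orange end held by the gate and tail under the roof, and the job is handed in at about 15 s; while lowering it, the underside once rested lightly (about 5 N) on the tail block's top edge before I steepened the tilt.

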